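# Push a pipette tip box down its dock lane

### The job

Push the light-blue tip box straight down the lane between the two yellow rails of the dock until its front face sits flush against the end stop. The rails carry sensor strips: neither the box nor the gripper may touch either rail. Only push the box along the table with the fingers from outside: do not take it between the fingers, lift it or tip it, and leave the other things on the table where they are.

Things in the scene. Friction and masses are not known exactly. Their poses are not given: they have to be found in the camera images.
- tip_box: Tip box to push: closed light-blue box, paler lid, 120 x 80 mm, 53 mm high, 0.18 to 0.35 kg; the lid is fixed shut, 1 mm proud all round above 31 mm. Origin at the centre of its underside; y along the 120 mm length, x along the 80 mm width, z up. Starts just outside the lane's mouth, long side roughly along it, up to 45 mm off to a side and 0.2 rad askew. Slides with ordinary friction.
- dock: Fixed dock: two parallel yellow rails and an aluminium end stop (30 mm high) form a lane 100 mm wide and 135 mm deep, open at the top and near end; the table is its floor. Origin on the table, middle of the lane's mouth; x points down the lane, y left, z up. Stop face at x = 135 mm (a seated box has its centre at x = 75 mm, y = 0, with 10 mm free each side); the rubber pad on it is for looks only.
- rail_right: Yellow rail on the right of the lane, not to be touched. Origin on the table at its near end, mid-thickness, 57 mm right of the lane's centre line; it runs 135 mm along its x axis, 14 mm thick, 18 mm high.
- marker_red: Red and white marker lying on the table to the left of the tip box, 142 x 12 mm, 13 mm high; a bystander. Origin under its middle.
- marker_black: Black marker lying beside the red one, 138 x 13 mm, 14 mm high; a bystander. Origin under its middle.
- immersion_oil: Small oil bottle with a black cap, 30 mm across, 72 mm high, standing on the right near the microscope; a bystander. Origin under its middle.
- cover_glass_box: Small white box of cover glasses, 31 x 63 x 23 mm, in front of the microscope; a bystander. Origin under its middle.
- rail_left: Yellow rail on the left of the lane, not to be touched. Origin on the table at its near end, mid-thickness, 57 mm left of the lane's centre line; it runs 135 mm along its x axis, 14 mm thick, 18 mm high.
- eraser: Small blue and white eraser, 48 x 22 x 12 mm, lying to the left of the lane; a bystander. Origin under its middle.
- microscope: Tall fixed microscope to the right of the dock; an obstacle. Origin on the table under its middle; it reaches about 330 mm from there towards the robot (the eyepieces, 360 to 435 mm high; its base 280 mm, 50 mm high), 125 mm to either side: swing the arm past its near side, drawn in, and not across it.

How it is judged:
By the outcome, as a careful person would: the job done as asked, in the order asked, and still so for the second after the job is handed in, with the robot touching nothing.
It also fails if it takes over 72 s, if anything falls off the work surface, if the arm or the gripper's body presses on something with over 40 N, if the wrist force passes 120 N, or if a joint passes its speed limit or range.

### The arm

A 6-joint arm with a two-finger parallel gripper is mounted at the origin on a cart in front of the work surface, level with it; the furniture and walls round the work are solid. World frame = base frame: x ahead of the robot, y to its left, z up, the work surface at z = 0. Lengths are in m, angles in rad, forces in N, time in s.
With the tool pointing down it reaches from about 0.375 to 0.925 m from the base axis. Payload 5.7 kg.
Tool frame: the origin (TCP) lies midway between the tips of the shut fingers; the grasp point (between the pads) lies 19 mm behind it; z points along the fingers, y is the line along which they close (so a half turn about z gives the same grasp; the last joint's range is limited). The gripper opens to 88 mm and grips with 3 to 60 N. Pads are 20 mm wide; open, the fingers measure 115 mm over their backs; the gripper's body (75 mm by 178 mm) begins 61 mm behind the grasp point.
Start: joints at [-1.375, 0.359, 1.51, -0, 1.272, -0.115], TCP at [0.183, -0.571, 0.223] pointing down, gripper open.
Joint ranges: [-2.97, 2.97], [-1.01, 2.36], [0.21, 2.38], [-0.96, 4.11], [0.2, 2.71], [-2.98, 2.98]. Speed limits (rad/s): [2.39, 2.39, 3.14, 3.14, 3.14, 3.14].

### API

Orientations are given as a unit quaternion [x, y, z, w].
In Python, from bench import move_ptp, servo_line, goto_joints, move_gripper, sleep, inverse_kinematics, capture, PlanningError, close_job, spot_in, silhouettes, current_clock, current_joint_pos, current_qvel, current_joint_torque, current_position, current_orientation, current_force, current_torque, current_finger_gap, current_grip_force gives the robot as it stands. Calls block until the motion is done:
- move_ptp(position, orientation): joint-space move of the TCP to a pose.
- servo_line(position, orientation=None, rate=0.15, contact_N=None): straight line of the TCP; orientation=None keeps the orientation; rate is the mean speed in m/s. With contact_N (N) it stops when the force on the tool has changed by that much, and returns True; else False.
- goto_joints(angles): joint-space move.
- move_gripper(opening): finger opening in m; the grip force is fixed at half the most; returns when the fingers have stopped.
- sleep(seconds).
- inverse_kinematics(position, orientation): joint angles nearest the present ones, or None.
- capture(name): name is "side" or "top"; returns a dict with "image" (384x512x3 uint8, blue, green, red), "range_z" (384x512 float32, m along the optical axis (not along the pixel's ray), 0 where there is no reading), "intrinsics" (3x3 intrinsics, pixels), "R" (3x3) and "t" (3): a world point X has camera coordinates R X + t. Camera axes: x right, y down, z forward; pixel columns grow to the right and rows downward; lengths in m; the calibration is good to about 2 mm. A picture is of the moment at which its call begins.
A pose or a line that the arm cannot do raises PlanningError and nothing moves.
- close_job(): hands the job in; it is judged then, once.
Trained networks look in the newest picture that a camera, given by its name, has taken for a name from the list of things; names that differ only in an ending like _2 or _b are one class to them, and where a whole thing is asked for, a point or a joint stands for the part that bears it (a point fixed in the world has none). Each returns a list of dicts, best first, with "conf" (0 to 1); they miss things now and then, are a little off and sometimes report something else, mostly with a low value. They report only what shows in the picture. A call takes as long as a camera call.
- spot_in(camera, query): "xy" ([column, row] in pixels, amid what is visible of it).
- silhouettes(camera, query): "region" (384x512 bool, what is visible of it) and "xy" ([column, row] in pixels, amid what is visible of it).
Readings, each from a call of its own:
- current_clock(): time.
- current_joint_pos(): joint angles.
- current_qvel(): joint speeds.
- current_joint_torque(): joint torques, N m.
- current_position(): TCP position.
- current_orientation(): TCP orientation.
- current_force(): force on the tool from outside, world axes, zero at the start.
- current_torque(): the same for the moment, N m.
- current_finger_gap(): finger opening in m.
- current_grip_force(): force on a finger pad.
Only numpy, scipy, OpenCV 4.12 (cv2) and the standard library are available. Lean on these libraries where they do the work, as an engineer would, in place of code of your own. Each camera call takes 0.05 s, during which the arm holds its last target. There are 200 camera calls.

## Working session

There is one attempt and no reset: what is moved stays moved. The work goes in short steps, each a Python script; the robot and the scene stay as the last script left them, time stands still between calls to the robot, and variables do not carry over. Pictures are saved under pics/ and viewed, at most 10 in all, crops included, and the job is handed in when it is done.

```bash
mkdir -p pics
cat > h.py <<'E'
import numpy as np, cv2
from bench import *
def pts(c, mask=None):
    z=c["range_z"]; K=c["intrinsics"]; v,u=np.nonzero((z>0)&(mask if mask is not None else True))
    d=z[v,u]; P=np.stack([(u-K[0,2])*d/K[0,0],(v-K[1,2])*d/K[1,1],d],1)
    return (P-c["t"])@c["R"]
def find(cam,q,c):
    s=silhouettes(cam,q)
    return [(round(d["conf"],2),pts(c,d["region"]),d) for d in s]
E
python3 - <<'E'
from h import *
for cam in ("top","side"):
    c=capture(cam); cv2.imwrite(f"pics/{cam}0.png",c["image"]); 
    print(cam,"campos",(-c["R"].T@c["t"]).round(3))
    for q in ["tip_box","rail_left","rail_right","dock","microscope","marker_red","marker_black","eraser"]:
        for cf,P,d in find(cam,q,c)[:2]:
            if len(P)<5: continue
            hi=P[P[:,2]>np.percentile(P[:,2],90)-.006]
            r=cv2.minAreaRect((hi[:,:2]*1000).astype(np.float32))
            print(q,cf,len(P),np.array(d["xy"]).round(),np.median(P,0).round(3),"rect",np.round(r[0],1),np.round(r[1],1),round(r[2],1),"z",np.percentile(P[:,2],[5,95]).round(3))
print(current_clock(),current_orientation())
E
```

```text
top campos [0.409 0.188 0.944]
tip_box 0.75 1658 [208. 226.] [0.479 0.336 0.051] rect [480.4 339.4] [ 80.2 119.5] 80.4 z [0.019 0.054]
rail_left 0.86 361 [218. 166.] [0.646 0.379 0.015] rect [642.6 380.4] [ 15.3 134.5] 84.3 z [-0.002  0.019]
dock 0.88 1008 [254. 154.] [0.678 0.309 0.017] rect [711.6 316. ] [127.7  16.8] 84.2 z [-0.    0.03]
microscope 0.43 1592 [207. 228.] [0.478 0.337 0.052] rect [480.2 339.4] [ 79.7 119.4] 80.8 z [0.045 0.054]
marker_red 0.54 229 [118. 204.] [0.453 0.593 0.008] rect [453.  593.5] [137.7  10.5] 72.0 z [-0.002  0.012]
marker_black 0.54 194 [123. 195.] [0.485 0.59  0.01 ] rect [487.5 597.1] [124.3  11.1] 66.9 z [0.005 0.013]
marker_black 0.2 271 [256. 186.] [0.629 0.266 0.017] rect [630.8 267. ] [ 14.6 132.8] 84.2 z [0.012 0.019]
eraser 0.7 175 [120. 204.] [0.454 0.596 0.009] rect [452.7 591.7] [134.1   9.9] 72.0 z [0.005 0.012]
eraser 0.65 161 [159. 181.] [0.549 0.517 0.01 ] rect [551.1 520. ] [48. 22.] 13.4 z [-0.     0.013]
side campos [0.555 1.191 0.63 ]
tip_box 0.61 1749 [306. 217.] [0.482 0.372 0.052] rect [480.5 343.1] [ 82.  119.4] 80.7 z [0.0
[... 324 characters left out ...]
1]
dock 0.69 1185 [234. 227.] [0.663 0.353 0.017] rect [711.6 321.5] [125.2  15.9] 84.1 z [0.004 0.031]
microscope 0.19 408 [244. 205.] [0.628 0.275 0.014] rect [631.3 269.2] [ 20.3 133.6] 84.9 z [0.001 0.02 ]
marker_red 0.67 318 [324. 307.] [0.456 0.604 0.01 ] rect [454.2 597.9] [137.4  11. ] 71.5 z [0.    0.013]
marker_red 0.53 136 [291. 139.] [ 0.501 -0.08   0.04 ] rect [503.  -84.8] [18.  11.2] 27.1 z [0.003 0.071]
marker_black 0.59 357 [310. 301.] [0.489 0.605 0.011] rect [492.8 613.8] [161.4  13.5] 67.7 z [0.    0.015]
eraser 0.63 246 [276. 272.] [0.552 0.527 0.012] rect [551.8 522.1] [47.7 24.1] 12.8 z [0.002 0.014]
0.9 [ 9.87950878e-01  1.54767755e-01 -1.05064724e-05 -6.57582741e-05]
```

View pics/top0.png

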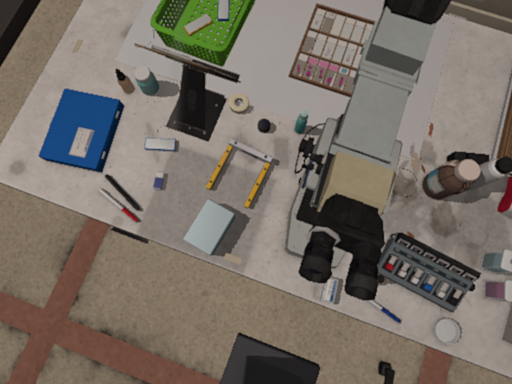

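View pics/side0.png

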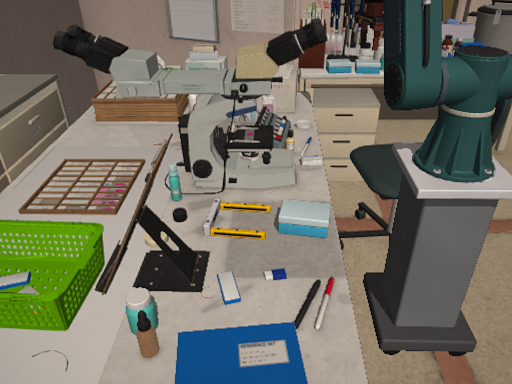

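The pictures agree with the networks. The tip box is at (208,228), the rails at (218,166) and (258,186), and the stop at (252,150). The eyepieces, at (318,256) and (365,275), lie on the swing path. Next I'll check swing clearance and plan the approach.

```bash
cat >> h.py <<'E'
from scipy.spatial.transform import Rotation as Rn
def down(yaw):  # tool z down, tool y at world angle yaw+90deg (across lane of heading yaw)
    x=np.array([np.cos(yaw),np.sin(yaw),0]); z=np.array([0,0,-1.]); 
    return Rn.from_matrix(np.stack([-x,np.cross(z,-x),z],1)).as_quat()
def rect(P,zlo):
    hi=P[P[:,2]>zlo]; r=cv2.minAreaRect((hi[:,:2]*1000).astype(np.float32))
    B=cv2.boxPoints(r); e=[B[1]-B[0],B[2]-B[1]]; l=max(e,key=np.linalg.norm); l=l*np.sign(l[0])
    return np.array(r[0])/1000,np.arctan2(l[1],l[0]),np.sort(r[1])
def measure(cam="top"):
    """box in lane frame, from one camera: x,y (m), askew (rad)"""
    c=capture(cam); P=[p for cf,p,d in find(cam,"tip_box",c) if len(p)>300 and np.percentile(p[:,2],60)>.04][0]
    b,a,s=rect(P,.044); return b,a,s,c
E
python3 - <<'E'
from h import *
for cam in("top","side"):
    c=capture(cam);P=pts(c)
    m=(P[:,1]>-.5)&(P[:,1]<.28)&(P[:,0]>.1)
    for lo,hi in((.05,.2),(.2,.34),(.34,.6)):
        Q=P[m&(P[:,2]>lo)&(P[:,2]<hi)]; r=np.hypot(Q[:,0],Q[:,1]); i=np.argsort(r)[:400:80]
        print(cam,lo,Q[i].round(3).tolist(),r[i].round(3))
import math
lane=-5.9*math.pi/180
for p in [(.35,-.15,.25),(.38,0,.25),(.36,.12,.25)]:
    a=math.atan2(p[1],p[0]); q=inverse_kinematics(p,down(a)); print(p,None if q is None else np.round(q,3))
d=np.array([math.cos(lane),math.sin(lane)])
for s in (-.19,-.165,0.01):
    p=np.array([.5695,.3325])+s*d; q=inverse_kinematics([*p,.03],down(lane)); print(p.round(3),None if q is None else np.round(q,3))
E
```

```text
top 0.05 [[0.497, 0.022, 0.05], [0.504, 0.118, 0.06], [0.516, 0.114, 0.058], [0.519, 0.143, 0.052], [0.542, 0.128, 0.058]] [0.498 0.518 0.529 0.539 0.557]
top 0.2 [[0.547, 0.124, 0.329], [0.572, 0.134, 0.31], [0.588, 0.137, 0.289], [0.601, 0.137, 0.295], [0.606, 0.146, 0.253]] [0.561 0.588 0.604 0.616 0.624]
top 0.34 [[0.43, 0.033, 0.402], [0.435, 0.033, 0.41], [0.438, 0.031, 0.412], [0.432, 0.096, 0.407], [0.44, 0.063, 0.424]] [0.431 0.436 0.44  0.443 0.445]
side 0.05 [[0.498, 0.02, 0.05], [0.506, 0.099, 0.061], [0.526, 0.047, 0.061], [0.527, 0.116, 0.063], [0.536, 0.129, 0.06]] [0.498 0.516 0.528 0.54  0.551]
side 0.2 [[0.102, 0.015, 0.33], [0.11, 0.072, 0.219], [0.111, 0.081, 0.304], [0.118, 0.08, 0.306], [0.117, 0.09, 0.272]] [0.103 0.132 0.137 0.143 0.148]
side 0.34 [[0.132, 0.032, 0.429], [0.139, 0.04, 0.414], [0.135, 0.061, 0.377], [0.136, 0.068, 0.359], [0.152, 0.034, 0.439]] [0.135 0.144 0.148 0.152 0.156]
(0.35, -0.15, 0.25) [-5.870e-01  1.000e-03  1.899e+00 -0.000e+00  1.242e+00 -1.753e+00]
(0.38, 0, 0.25) [-1.820e-01 -1.000e-03  1.900e+00 -0.000e+00  1.242e+00 -1.753e+00]
(0.36, 0.12, 0.25) [ 0.139 -0.002  1.901 -0.     1.242 -1.753]
[0.381 0.352] [ 0.613  0.503  1.874 -0.     0.765 -0.855]
[0.405 0.349] [ 0.582  0.519  1.836 -0.     0.786 -0.885]
[0.579 0.331] [ 0.416  0.655  1.524 -0.     0.963 -1.052]
```

Run:
```python
from h import *
import math
for z in (.46,.5,.54):
  for r in (.38,.42):
    for t in (-60,45):
        t=math.radians(t); q=inverse_kinematics([r*math.cos(t),r*math.sin(t),z],down(t)); print(z,r,t,None if q is None else np.round(q,3))
```

```text
0.46 0.38 -1.0471975511965976 [-1.23  -0.12   1.509 -0.     1.753 -1.753]
0.46 0.38 0.7853981633974483 [ 0.603 -0.12   1.509 -0.     1.753 -1.753]
0.46 0.42 -1.0471975511965976 [-1.212 -0.053  1.449 -0.     1.745 -1.736]
0.46 0.42 0.7853981633974483 [ 0.621 -0.053  1.449 -0.     1.745 -1.736]
0.5 0.38 -1.0471975511965976 [-1.23  -0.122  1.421 -0.     1.842 -1.753]
0.5 0.38 0.7853981633974483 [ 0.603 -0.122  1.421 -0.     1.842 -1.753]
0.5 0.42 -1.0471975511965976 [-1.212 -0.055  1.362 -0.     1.834 -1.736]
0.5 0.42 0.7853981633974483 [ 0.621 -0.055  1.362 -0.     1.834 -1.736]
0.54 0.38 -1.0471975511965976 [-1.23  -0.117  1.328 -0.     1.931 -1.753]
0.54 0.38 0.7853981633974483 [ 0.603 -0.117  1.328 -0.     1.931 -1.753]
0.54 0.42 -1.0471975511965976 [-1.212 -0.051  1.269 -0.     1.924 -1.736]
0.54 0.42 0.7853981633974483 [ 0.621 -0.051  1.269 -0.     1.924 -1.736]
```

Run:
```python
from h import *
import math
bs=[measure(k)[:3] for k in("top","side")]; print(bs)
c=capture("top");P=pts(c); M=(P[:,0]>.33)&(P[:,0]<.42)&(P[:,1]>.24)&(P[:,1]<.42)&(P[:,2]>.006)
print("near stuff",M.sum(),P[M].min(0) if M.any() else 0,P[M].max(0) if M.any() else 0)
b=np.mean([x[0] for x in bs],0); a=np.mean([x[1] for x in bs]); print(b,a)
move_gripper(.045)
goto_joints([-1.375,-.12,1.42,0,1.842,-1.753]); print(current_position())
goto_joints([.603,-.122,1.421,0,1.842,-1.2])
p=b-.1*np.array([math.cos(a),math.sin(a)])
move_ptp([*p,.16],down(a)); servo_line([*p,.03],down(a))
print(current_clock(),current_position(),current_finger_gap())
cc=capture("top"); cv2.imwrite("pics/t1.png",cv2.resize(cc["image"][100:300,130:330],(600,600)))
```

```text
[(array([0.48052594, 0.33961523]), np.float32(-0.16381544), array([ 80.28141022, 119.55252838])), (array([0.48126947, 0.34242981]), np.float32(-0.13777247), array([ 84.71652222, 119.77308655]))]
near stuff 19 [0.41583258 0.30941735 0.00706196] [0.41996853 0.33689484 0.05386961]
[0.48089771 0.34102252] -0.15079395
[ 0.14047066 -0.35410472  0.49918268]
8.1833 [0.38268052 0.35652788 0.03080911] 0.04508613921247161
```

View pics/t1.png

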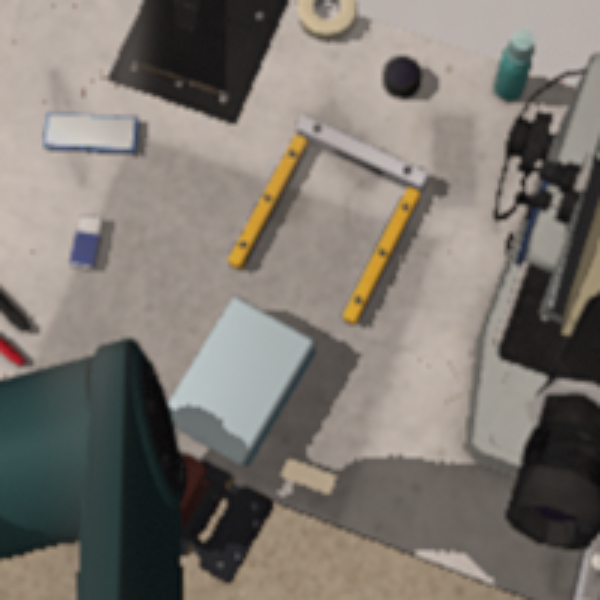

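The gripper stands behind the box's rear face at about (230,500) in the crop, and the lane is free. Next is a short push that squares the box up, then a check.

```bash
cat >> h.py <<'E'
import math
lane=-.103; O=np.array([.5695,.3325]); D=np.array([math.cos(lane),math.sin(lane)]); N=np.array([-D[1],D[0]])
def W(s,l): return (O+s*D+l*N)
def L(p): p=np.asarray(p)[:2]-O; return np.round([p@D*1000,p@N*1000],1)
def lanecheck(cam):
    try:
        b,a,s,c=measure(cam)
        for q in("rail_left","rail_right","dock"):
            for cf,P,d in find(cam,q,c)[:1]:
                r=rect(P,.012); print("  ",q,cf,L(r[0]),round(r[1]-lane,3),r[2].round(1))
        print(cam,"box lane",L(b),"askew",round(float(a-lane),3),s.round(1))
    except Exception as e: print(cam,"fail",e)
E
python3 - <<'E'
from h import *
print("tcp",L(current_position()))
servo_line([*W(-.157,.003),.03],down(-.148),rate=.06)
servo_line([*W(-.135,0),.03],down(lane),rate=.03)
print("tcp",L(current_position()),current_force(),current_clock())
lanecheck("side"); lanecheck("top")
c=capture("side"); cv2.imwrite("pics/s2.png",cv2.resize(c["image"][160:290,180:380],(800,520)))
E
```

```text
tcp [-188.2    4.8]
tcp [-134.4    0.3] [0.37788702 0.53871706 0.11159521] 9.8083
   rail_left 0.84 [67.5 59.4] 0.007 [ 16.6 134.5]
   rail_right 0.54 [ 66.4 -55.7] 0.011 [ 19.  130.6]
   dock 0.79 [72.2  1.2] 0.002 [133.  157.2]
side box lane [-65.3   7.4] askew -0.39 [109.9 132.5]
   rail_left 0.67 [66.5 54.2] 0.004 [ 13.5 133.2]
   rail_right 0.61 [ 67.5 -59. ] 0.009 [ 14.7 132.7]
   dock 0.61 [75.8 -1.9] 0.002 [128.9 151.5]
top box lane [-58.   -8.5] askew 0.199 [ 83.1 120.4]
```

View pics/s2.png

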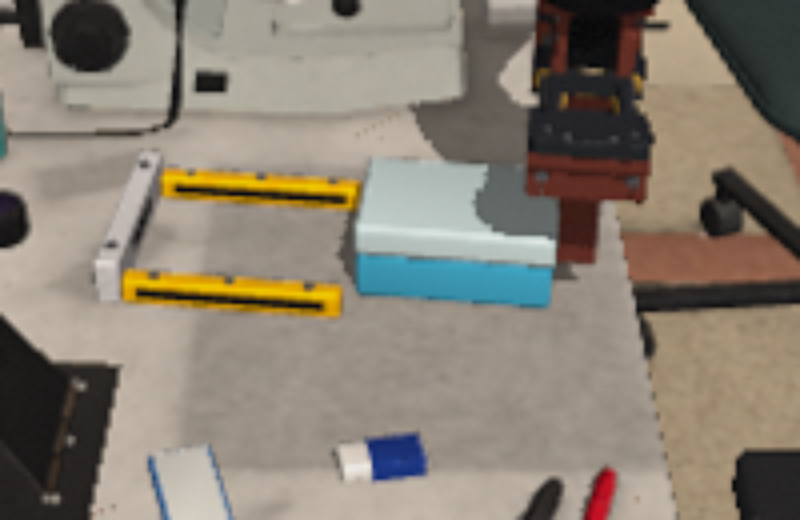

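```bash
cat >> h.py <<'E'
def face(cam,dl):
    """box from lid points, clipped to the lid height; dl = lane-centre offset seen by this camera (mm)"""
    c=capture(cam); P=pts(c); hsv=cv2.cvtColor(c["image"],cv2.COLOR_BGR2HSV)[c["range_z"]>0]
    Q=(P[:,:2]-O)@np.stack([D,N],1)*1000
    m=(P[:,2]>.044)&(P[:,2]<.058)&(abs(Q[:,1])<75)&(Q[:,0]>-160)&(Q[:,0]<140)&(hsv[:,0]>75)&(hsv[:,0]<110)&(hsv[:,2]>60)
    Q=Q[m]; f=[]; out=[]
    x0=np.percentile(Q[:,0],99.5)
    for sgn in(1,-1):           # long edges over the front part
        e=[(x,(sgn*Q[abs(Q[:,0]-x)<3,1]).max()*sgn) for x in np.arange(x0-75,x0-12,6) if (abs(Q[:,0]-x)<3).sum()>5]
        if len(e)<4: out.append(None); continue
        k=np.polyfit(*np.array(e).T,1); out.append((round(k[0],3),round(np.polyval(k,x0-60)-dl,1)))
    e=[(y,Q[abs(Q[:,1]-y)<3,0].max()) for y in np.arange(-30,31,6) if (abs(Q[:,1]-y)<3).sum()>3]
    k=np.polyfit(*np.array(e).T,1) if len(e)>3 else [9,9]
    print(cam,len(Q),"front",round(k[1],1),"front askew",round(-k[0],3),"left/right (slope, y at mid)",out)
E
python3 - <<'E'
from h import *
face("side",1.85);face("top",-2.4)
c=capture("top"); cv2.imwrite("pics/t2.png",cv2.resize(c["image"][100:300,130:330],(600,600)))
E
```

```text
side 903 front -7.7 front askew 0.006 left/right (slope, y at mid) [(np.float64(0.007), np.float64(40.5)), (np.float64(0.059), np.float64(-35.0))]
top 921 front -5.8 front askew -0.014 left/right (slope, y at mid) [(np.float64(0.605), np.float64(18.1)), (np.float64(0.008), np.float64(-38.6))]
```

View pics/t2.png

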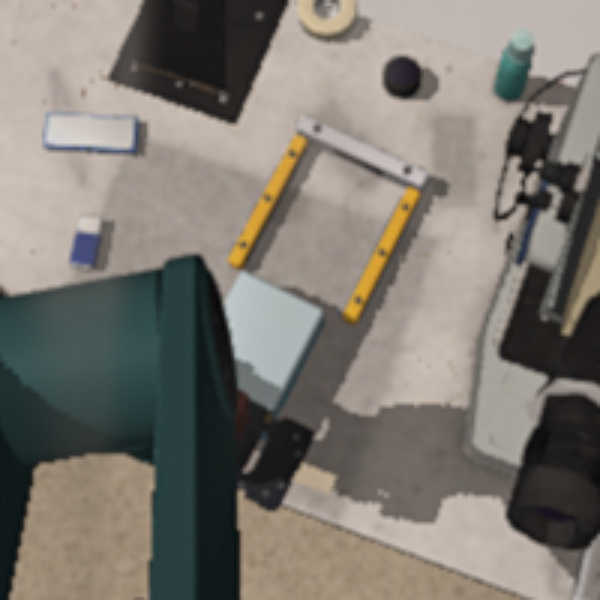

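The box is square to within 0.01 rad and centred to about 1 mm at the mouth. I'll push it halfway in and recheck.

Run:
```python
from h import *
servo_line([*W(-.06,-.0008),.03],down(-.097),rate=.04)
print("tcp",L(current_position()),current_force(),current_clock())
face("side",1.85);face("top",-2.4)
servo_line([*W(-.02,-.0008),.03],down(-.097),rate=.04)
print("tcp",L(current_position()),current_force(),current_clock())
face("side",1.85);face("top",-2.4)
c=capture("side"); cv2.imwrite("pics/s3.png",cv2.resize(c["image"][160:290,180:380],(800,520)))
```

```text
tcp [-60.   -0.8] [-1.23118979  0.26024017 -1.226473  ] 12.5333
side 853 front 66.3 front askew 0.009 left/right (slope, y at mid) [(np.float64(0.016), np.float64(40.2)), (np.float64(0.064), np.float64(-35.4))]
top 486 front 68.0 front askew 0.016 left/right (slope, y at mid) [(np.float64(0.52), np.float64(-11.4)), (np.float64(0.003), np.float64(-38.9))]
tcp [-19.6  -0.8] [-1.62997259  0.92846686  0.23449116] 13.7833
side 823 front 105.7 front askew 0.023 left/right (slope, y at mid) [(np.float64(-0.001), np.float64(40.3)), (np.float64(0.068), np.float64(-34.4))]
top 336 front 108.1 front askew -0.001 left/right (slope, y at mid) [(np.float64(0.418), np.float64(-20.4)), (np.float64(0.001), np.float64(-39.0))]
```

View pics/s3.png

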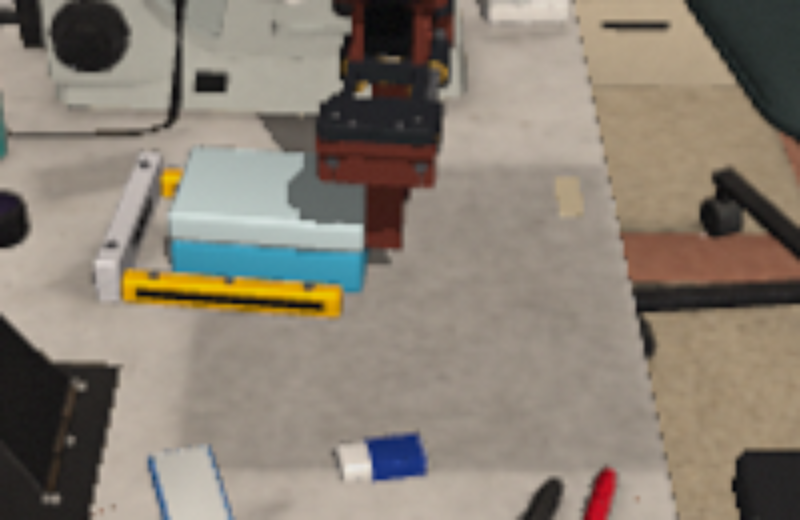

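The box is inside the lane, parallel and clear of both rails, with its front at (175,250) and about 25 mm still to go. Now the seating push.

Run:
```python
from h import *
servo_line([*W(-.003,-.0005),.03],down(-.097),rate=.03)
hit=servo_line([*W(.02,-.0005),.03],down(-.097),rate=.015,contact_N=10)
print(hit,"tcp",L(current_position()),current_force(),current_clock())
face("side",1.85)
servo_line([*W(-.045,-.0005),.03],rate=.08)
print(current_force())
servo_line([*W(-.045,-.0005),.25],rate=.15)
move_ptp([.25,.36,.35],down(.3))
print(current_clock(),current_position())
face("side",1.85);face("top",-2.4); lanecheck("side"); lanecheck("top")
c=capture("top"); a=cv2.resize(c["image"][120:240,180:300],(480,480)); c=capture("side"); b=cv2.resize(c["image"][180:260,190:280],(320*0+300,480))
cv2.imwrite("pics/f.png",np.hstack([a,b]))
```

```text
True tcp [ 6.7 -0.8] [ 0.26187819 -0.18450028  0.07926681] 15.4917
side 797 front 133.1 front askew 0.019 left/right (slope, y at mid) [(np.float64(0.023), np.float64(40.4)), (np.float64(0.017), np.float64(-33.7))]
[0.27867401 0.43389154 0.61152635]
19.0583 [0.25091149 0.36020225 0.34964453]
side 925 front 133.2 front askew 0.014 left/right (slope, y at mid) [(np.float64(-0.0), np.float64(40.9)), (np.float64(0.041), np.float64(-33.5))]
top 1381 front 135.2 front askew 0.01 left/right (slope, y at mid) [(np.float64(-0.013), np.float64(39.7)), (np.float64(0.001), np.float64(-38.7))]
   rail_left 0.88 [67.3 53.9] -0.024 [ 28.3 134.5]
   dock 0.74 [75.8  2.5] 0.007 [133.6 150.2]
side box lane [76.1  3.9] askew 0.01 [ 81.3 120.7]
   rail_left 0.64 [66.4 48.5] 0.016 [ 27.6 131.4]
   rail_right 0.55 [ 66.3 -59. ] 0.007 [ 14.7 129.8]
   dock 0.68 [75.2 -2.3] -0.005 [127.3 149.5]
top box lane [76.2 -1.6] askew 0.004 [ 80.1 120. ]
```

View pics/f.png

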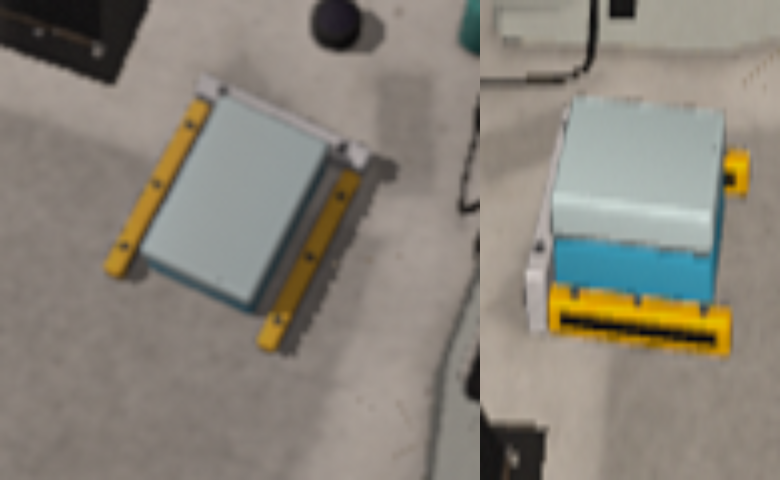

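The box sits against the stop at (335,140) and is clear of both rails. Residual force was about zero after contact, so I'll press once more, slowly, to rule out a rebound gap.

Run:
```python
from h import *
move_ptp([*W(-.045,-.0005),.2],down(-.097))
servo_line([*W(-.045,-.0005),.03]); servo_line([*W(-.003,-.0005),.03],rate=.04)
f0=np.array(current_force())
for s in np.arange(.003,.0125,.0005):
    servo_line([*W(s,-.0005),.03],rate=.005); f=np.array(current_force())-f0
    print(round(s*1e3,1),L(current_position()),f[:2].round(1))
    if f[0]<-6: break
servo_line([*W(-.045,-.0005),.03],rate=.05)
servo_line([*W(-.045,-.0005),.25],rate=.15); move_ptp([.25,.36,.35],down(.3))
print(current_clock()); face("side",1.85);face("top",-2.4)
```

```text
3.0 [ 3.  -0.5] [-0.3  0.3]
3.5 [ 3.5 -0.5] [0.2 0.5]
4.0 [ 4.1 -0.5] [ 0.7 -0.1]
4.5 [ 4.5 -0.5] [0.  0.6]
5.0 [ 5.  -0.5] [ 0.1 -0.4]
5.5 [ 5.5 -0.5] [-0.2  0.1]
6.0 [ 6.1 -0.5] [-0.2 -0.1]
6.5 [ 6.5 -0.5] [0.2 0.6]
7.0 [ 7.1 -0.5] [-0.4  1.1]
7.5 [ 7.1 -0.5] [-0.9  1.3]
8.0 [ 7.1 -0.5] [-4.8  0.5]
8.5 [ 7.2 -0.5] [-6.3  2. ]
31.5
side 930 front 132.9 front askew 0.05 left/right (slope, y at mid) [(np.float64(0.013), np.float64(40.3)), (np.float64(0.04), np.float64(-33.6))]
top 1378 front 135.1 front askew 0.006 left/right (slope, y at mid) [(np.float64(-0.017), np.float64(40.2)), (np.float64(0.011), np.float64(-39.0))]
```

```bash
python3 -c "
from bench import *
sleep(.5); print(close_job())"
```

```text
the job is handed in; nothing more can be done
None
```

The tip box is seated against the end stop: a second slow press met a firm stop within 0.5 mm of the first contact. It is centred and clear of both rails in the camera checks, the arm is withdrawn, and the job is handed in at about 32 s of the 72 s allowed.

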